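# Lock the laboratory shaker's platform with its pin

### The job

The bench shaker is about to be moved. Take its lock pin, the largest of the three parts hanging in the dark steel rack, and put it down through the holes of the platform's lug and the bracket below it until its collar rests flat on the lug, then let go. Leave the small pin and the levelling foot in the rack.

Things in the scene. Friction and masses are not known exactly. Their poses are not given: they have to be found in the camera images.
- lock_pin_grip (a point): Steel lock pin, about 0.12 kg, hanging upright in any one of the rack's holes. From the top: round knob 28 mm diameter, 40 tall; collar 38 diameter, 6 thick; shank 14 diameter, 55 long, its last 10 mm tapered to 8. This point: centre of the knob, 20 mm above the collar's top, 26 above its underside, 81 above the tip. z along the pin, up to the knob.
- lug_hole (a point): Vertical 22 mm hole, mouth chamfered to 32 mm, in the 12 mm thick, 64 mm wide steel lug on the front of the white shaker's platform. This point: hole centre on the lug's top face, 100 mm above the bench. 16 mm below is the fixed bracket, 10 mm thick, same hole, in line within 2 mm (platform's play along y). x points into the shaker; 140 mm behind the hole stand 36 mm high clamps.
- small_pin_grip (a point): Bystander, stays in the rack: small pin, knob 16 mm diameter and 24 tall on a collar 28 diameter, 4 thick. This point: centre of its knob. The rack is a fixed dark steel stand 250 x 70 mm, its top 75 mm above the bench, with three 20 mm holes in one row, 80 mm apart, each holding one of the three parts: their points give the row's direction.
- foot_grip (a point): Bystander, stays in the rack: levelling foot, a flat steel disc 42 mm diameter and 8 thick with a stud below. This point: centre of the disc's top face.
There are look-alikes about, which are no part of the job. Leave any pink or yellow look-alike of the part that bears lock_pin_grip alone.

How it is judged:
By the outcome, as a careful person would: the job done as asked, in the order asked, and still so for the second after the job is handed in, with the robot touching nothing.
It also fails if it takes over 40 s, if anything falls off the work surface, if the arm or the gripper's body presses on something with over 40 N, if the wrist force passes 120 N, or if a joint passes its speed limit or range.

### The arm

A 6-joint arm with a two-finger parallel gripper is mounted at the origin on the work surface. World frame = base frame: x ahead of the robot, y to its left, z up, the work surface at z = 0. Lengths are in m, angles in rad, forces in N, time in s.
With the tool pointing down it reaches from about 0.3 to 0.875 m from the base axis. Payload 6.4 kg.
Tool frame: the origin (TCP) lies at the very end of the fingers, on their centre line; the grasp point (between the pads) lies 19 mm behind it; z points along the fingers, y is the line along which they close (so a half turn about z gives the same grasp; the last joint's range is limited). The gripper opens to 88 mm and grips with 3 to 60 N. Pads are 18 mm wide; open, the fingers measure 123 mm over their backs; the gripper's body (75 mm by 187 mm) begins 45 mm behind the grasp point.
Start: joints at [1.12, 0.181, 1.607, -0, 1.354, -0.206], TCP at [0.139, 0.558, 0.239] pointing down, gripper open.
Joint ranges: [-2.99, 2.99], [-0.89, 2.07], [0.3, 2.58], [-1.14, 4.28], [0, 2.63], [-3.12, 3.12]. Speed limits (rad/s): [2.57, 2.57, 3.01, 3.14, 3.14, 3.14].

### API

Orientations are given as [roll, pitch, yaw] about the fixed x, y, z axes, in that order (R = Rz(yaw) Ry(pitch) Rx(roll)).
In Python, from station import bot gives the robot as it stands.
- The arm moves only by the tool drive_tool, never from a script. Its argument "steps" is a list of rows, each an object with "twist": the turn, a rotation vector about the tool's x, y, z in degrees, a list of three; "translation": the shift along the tool's x, y, z in m, a list of three; "claw": the opening, from 0 (shut) to 1 (fully open). A call has 1 to 8 rows; each row shifts and turns the commanded pose from where the row before left it, along the tool's axes as they then stand; what a row does not reach is not made up. A row lasts 1/10 s, in which the tool goes at most 50 mm and 8.59 degrees, less where a joint would pass 70% of its speed; a pose out of reach is approached as far as the arm can. A call is refused whole if a number of a shift passes 0.05 or a number of a turn 8.59, either way. A call with a gripper value outside its range is refused whole. The fingers move at their own pace and stop on an object; "squeeze" is the grip in N (left out, the last holds). Time passes only in rows, so rows that do not move let the fingers close. It gives the time, the measured TCP pose, the force, the opening and the grip force at its end, in the units of the state.
- bot.sense(): the state, without advancing time (a new reading comes with each control period).
- bot.camera(name): name is "scene" or "top" or "wrist"; returns (picture, depth): 480x640x3 uint8, red, green, blue; 480x640 float32, m along the optical axis (not along the pixel's ray), 0 where there is no reading.
- bot.camera_params(name): a dict with "intrinsics" (3x3 intrinsics, pixels), "rvec" (rotation vector, rad) and "tvec" (3), from world to camera coordinates, as OpenCV has them. Camera axes: x right, y down, z forward; pixel columns grow to the right and rows downward; lengths in m; the calibration is good to about 2 mm. A picture is of the moment at which its call begins: read the wrist's pose just before it. camera_params takes no time and is no camera call; for the wrist camera it gives the pose at the moment of the call.
- bot.hand_in(): hands the job in; it is judged then, once.
Trained networks look in the newest picture that a camera, given by its name, has taken for a name from the list of things; names that differ only in an ending like _2 or _b are one class to them, and where a whole thing is asked for, a point or a joint stands for the part that bears it (a point fixed in the world has none). Each returns a list of dicts, best first, with "p" (0 to 1); they miss things now and then, are a little off and sometimes report something else, mostly with a low value. They report only what shows in the picture. A call takes as long as a camera call. They do not tell look-alikes from the thing itself.
- bot.cut_out(camera, thing): "mask" (480x640 bool, what is visible of it) and "location" ([row, column] in pixels, amid what is visible of it).
The state is a dict: "time": time; "q": joint angles; "qvel": joint speeds; "tau": joint torques, N m; "ee_pos": TCP position; "orientation": TCP orientation; "ft_force": force on the tool from outside, world axes, zero at the start; "ft_torque": the same for the moment, N m; "opening": finger opening in m; "grip_force": force on a finger pad.
Only numpy, scipy, OpenCV 4.12 (cv2) and the standard library are available. Lean on these libraries where they do the work, as an engineer would, in place of code of your own. Each camera call takes 0.05 s, during which the arm holds its last target. There are 200 camera calls.

## Working session

There is one attempt and no reset: what is moved stays moved. The work goes in short steps, Python scripts to look and compute and a tool call to move; the robot and the scene stay as the last step left them, time stands still between calls to the robot, and variables do not carry over. Pictures are saved under pics/ and viewed, at most 10 in all, crops included, and the job is handed in when it is done.

Besides the shell and the picture viewer there is one more tool, called after "Emit:" as name(argument=value, ...), one argument or row to a line, values as JSON. drive_tool: Moves the arm, as the interface text tells. Its arguments: {"type":"object","properties":{"steps":{"type":"array","items":{"type":"object","properties":{"twist":{"type":"array","items":{"type":"number"}},"translation":{"type":"array","items":{"type":"number"}},"claw":{"type":"number"}}}},"squeeze":{"type":"number"}},"required":["steps"]}

```bash
mkdir -p pics; cat > h.py <<'E'
import numpy as np, cv2
from station import bot
def cap(n):
    P=bot.camera_params(n); rgb,d=bot.camera(n); return rgb,d,P
def world(uv,z,P):
    # pixel + depth -> world
    K=np.array(P["intrinsics"]);R=cv2.Rodrigues(np.array(P["rvec"],float))[0];t=np.array(P["tvec"],float).ravel()
    uv=np.atleast_2d(uv).astype(float);z=np.atleast_1d(z)
    c=np.c_[(uv[:,0]-K[0,2])/K[0,0]*z,(uv[:,1]-K[1,2])/K[1,1]*z,z]
    return (c-t)@R
def plane(uv,h,P):
    a=world(uv,1.,P)[0];o=world(uv,0.,P)[0]
    return o+(a-o)*(h-o[2])/(a[2]-o[2])
def pix(X,P):
    return cv2.projectPoints(np.atleast_2d(np.array(X,float)),np.array(P["rvec"],float),np.array(P["tvec"],float),np.array(P["intrinsics"],float),None)[0].reshape(-1,2)
def mpts(m,d,P):
    v,u=np.nonzero(m&(d>0)); return world(np.c_[u,v],d[v,u],P)
E
python3 - <<'E'
from h import *
for n in ["scene","top"]:
    rgb,d,P=cap(n); cv2.imwrite(f"pics/{n}0.png",rgb[:,:,::-1])
    for th in ["lock_pin_grip","lug_hole","small_pin_grip","foot_grip"]:
        for r in bot.cut_out(n,th)[:4]:
            v,u=map(int,r["location"]); p=mpts(r["mask"],d,P)
            print(n,th,round(r["p"],2),(u,v),world([u,v],d[v,u],P).round(3), p.min(0).round(3) if len(p) else '',p.max(0).round(3) if len(p) else '')
print(bot.sense())
E
```

```text
scene lock_pin_grip 0.81 (273, 301) [[ 0.592 -0.181  0.071]] [ 0.448 -0.192 -0.002] [ 0.604 -0.117  0.104]
scene lock_pin_grip 0.72 (256, 255) [[ 0.494 -0.165  0.099]] [ 0.443 -0.18   0.   ] [ 0.512 -0.138  0.124]
scene lock_pin_grip 0.66 (304, 245) [[ 0.482 -0.064  0.078]] [ 0.361 -0.079 -0.001] [ 0.487 -0.011  0.104]
scene lug_hole 0.68 (488, 274) [[0.748 0.136 0.104]] [ 0.491  0.003 -0.001] [0.888 0.436 0.141]
scene foot_grip 0.77 (211, 264) [[ 0.455 -0.236  0.082]] [ 0.426 -0.26   0.073] [ 0.483 -0.218  0.087]
top lock_pin_grip 0.82 (397, 267) [[ 0.478 -0.153  0.118]] [ 0.462 -0.178  0.074] [ 0.498 -0.144  0.123]
top lock_pin_grip 0.56 (335, 273) [[ 0.47  -0.064  0.103]] [ 0.448 -0.083 -0.002] [ 0.482 -0.043  0.104]
top lug_hole 0.6 (180, 115) [[0.709 0.166 0.105]] [ 0.498  0.003 -0.002] [0.927 0.315 0.14 ]
top small_pin_grip 0.59 (500, 294) [[ 0.438 -0.311  0.094]] [ 0.426 -0.335  0.073] [ 0.451 -0.304  0.105]
top foot_grip 0.87 (451, 280) [[ 0.459 -0.242  0.081]] [ 0.439 -0.26   0.072] [ 0.48  -0.218  0.086]
{'time': 0.5, 'q': array([ 1.11972279e+00,  1.80812548e-01,  1.60706669e+00, -4.16457055e-05,
        1.35381014e+00, -2.06291196e-01]), 'qvel': array([-0.00061078, -0.00058357,  0.00014591,  0.00043238,  0.00056086,
       -0.00042407]), 'tau': array([-1.24142534e-03, -4.33447337e+01, -3.41876543e+01,  7.00902287e-02,
        3.18507117e-02, -2.95731695e-05]), 'ee_pos': array([0.13932775, 0.55783815, 0.23867512]), 'orientation': array([-3.14148966e+00,  1.99953507e-05,  2.89681928e+00]), 'ft_force': array([ 0.71107309, -0.73319794, -0.37984425]), 'ft_torque': array([-0.02904665, -0.04863445, -0.00568273]), 'grip_force': 0.0, 'opening': 0.08803677335591785}
```

View pics/scene0.png

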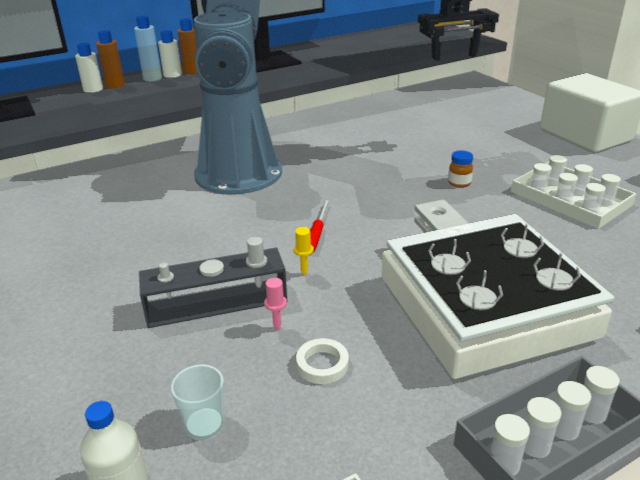

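View pics/top0.png

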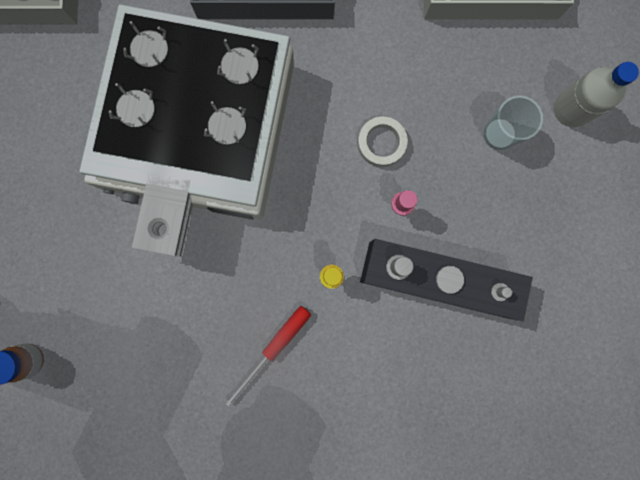

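The scene has three pin-like candidates in the top picture: steel in the rack at (400,267), yellow on the bench at (331,276), and pink on the bench at (404,202). The steel one fits: it hangs in the rack with its top at 0.122 m, where 0.121 is expected. The lug hole is at about (157,229). Next I'll measure both and confirm in an enlarged crop.

```bash
python3 - <<'E'
from h import *
rgb,d,P=cap("top")
V,U=np.mgrid[:480,:640]; W=world(np.c_[U.ravel(),V.ravel()],d.ravel(),P).reshape(480,640,3)
box=(U>375)&(U<425)&(V>245)&(V<295)&(W[...,2]>.113)&(W[...,2]<.13)
p=W[box]; print("knob top",p.mean(0).round(4),p.min(0).round(4),p.max(0).round(4),len(p))
for c in [(451,280),(503,293)]:
    m=(np.hypot(U-c[0],V-c[1])<14)&(W[...,2]>.079)&(W[...,2]<.13); print(c,W[m].mean(0).round(4),W[m].max(0).round(3))
# lug top
m=(U>125)&(U<195)&(V>190)&(V<260)&(abs(W[...,2]-.1)<.006)
k=np.c_[U[m],V[m]].astype(np.float32); r=cv2.minAreaRect(k); bx=cv2.boxPoints(r)
print("lug",W[m].mean(0).round(4),[plane(b,.1,P).round(4) for b in bx])
h=(np.hypot(U-157,V-229)<16)&(d>0)&(W[...,2]<.092)
print("hole low px",U[h].mean(),V[h].mean(),h.sum(),plane([U[h].mean(),V[h].mean()],.1,P).round(4))
a=cv2.resize(rgb[235:315,360:440],(400,400),interpolation=3);b=cv2.resize(rgb[189:269,117:197],(400,400),interpolation=3)
cv2.imwrite("pics/crop1.png",np.hstack([a,b])[:,:,::-1])
E
```

```text
knob top [ 0.4788 -0.1619  0.1202] [ 0.4651 -0.1762  0.113 ] [ 0.4925 -0.1492  0.1244] 301
(451, 280) [ 0.4591 -0.2404  0.0825] [ 0.479 -0.221  0.087]
(503, 293) [ 0.4401 -0.3147  0.0938] [ 0.452 -0.304  0.105]
lug [0.5502 0.1931 0.0993] [array([0.5102, 0.2349, 0.1   ]), array([0.6102, 0.2155, 0.1   ]), array([0.5938, 0.144 , 0.1   ]), array([0.4941, 0.1643, 0.1   ])]
hole low px 159.5632911392405 228.7405063291139 158 [0.5376 0.1949 0.1   ]
```

View pics/crop1.png

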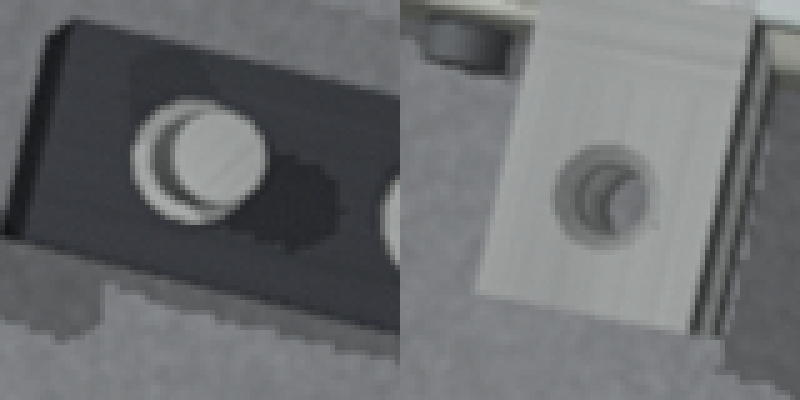

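The crop confirms the target: a round steel knob on a collar in the rack's end hole. The lug hole's mouth is centred at about pixel (158,228). I'll turn the tool so the fingers close across the row, then travel.

Emit:
drive_tool(
  steps=[
    {"twist": [0,0,8.2],"claw": 1},
    {"twist": [0,0,8.2]},
    {"twist": [0,0,8.2]},
    {"twist": [0,0,8.2]},
    {"twist": [0,0,8.2]},
    {"twist": [0,0,8.2]},
    {"twist": [0,0,8.2]},
    {"twist": [0,0,8.2]},
  ],
)

```text
validation failed for argument at $.st...
```

Emit:
drive_tool(
  steps=[
    {"twist": [0,0,8.2]},
    {"twist": [0,0,8.2]},
    {"twist": [0,0,8.0]},
    {"translation": [-0.036,0.03,0]},
    {"translation": [-0.036,0.03,0]},
    {"translation": [-0.036,0.03,0]},
    {"translation": [-0.036,0.03,0]},
    {"translation": [-0.036,0.03,0]},
  ],
)

```text
validation failed for argument at $.st...
```

Emit:
drive_tool(
  steps=[
    {"translation": [-0.036,0.03,0]},
    {"translation": [-0.036,0.03,0]},
    {"translation": [-0.036,0.03,0]},
    {"translation": [-0.036,0.03,0]},
    {"translation": [-0.036,0.03,0]},
    {"translation": [-0.036,0.03,0]},
    {"translation": [-0.036,0.03,0]},
    {"translation": [0,0,0]},
  ],
)

```text
validation failed for argument at $.st...
```

Emit:
drive_tool(
  steps=[
    {"twist": [0,0,8.2],"translation": [0,0,0],"claw": 1},
    {"twist": [0,0,8.2],"translation": [0,0,0],"claw": 1},
    {"twist": [0,0,8.2],"translation": [0,0,0],"claw": 1},
    {"twist": [0,0,8.2],"translation": [0,0,0],"claw": 1},
    {"twist": [0,0,8.2],"translation": [0,0,0],"claw": 1},
    {"twist": [0,0,8.2],"translation": [0,0,0],"claw": 1},
    {"twist": [0,0,8.2],"translation": [0,0,0],"claw": 1},
    {"twist": [0,0,8.2],"translation": [0,0,0],"claw": 1},
  ],
)

```text
time: 1.35
ee_pos: [0.1394, 0.5579, 0.2388]
orientation: [3.142, -0.0, 1.746]
ft_force: [0.4, -0.5, 0.1]
opening: 0.0879
grip_force: 0.0
```

Emit:
drive_tool(
  steps=[
    {"twist": [0,0,8.2],"translation": [0,0,0],"claw": 1},
    {"twist": [0,0,8.2],"translation": [0,0,0],"claw": 1},
    {"twist": [0,0,8.0],"translation": [0,0,0],"claw": 1},
    {"twist": [0,0,0],"translation": [-0.036,0.03,0],"claw": 1},
    {"twist": [0,0,0],"translation": [-0.036,0.03,0],"claw": 1},
    {"twist": [0,0,0],"translation": [-0.036,0.03,0],"claw": 1},
    {"twist": [0,0,0],"translation": [-0.036,0.03,0],"claw": 1},
    {"twist": [0,0,0],"translation": [-0.036,0.03,0],"claw": 1},
  ],
)

```text
time: 2.15
ee_pos: [0.2416, 0.3454, 0.2389]
orientation: [3.141, -0.001, 1.327]
ft_force: [0.1, -0.2, 0.4]
opening: 0.0884
grip_force: 0.0
```

Emit:
drive_tool(
  steps=[
    {"twist": [0,0,0],"translation": [-0.036,0.03,0],"claw": 1},
    {"twist": [0,0,0],"translation": [-0.036,0.03,0],"claw": 1},
    {"twist": [0,0,0],"translation": [-0.036,0.03,0],"claw": 1},
    {"twist": [0,0,0],"translation": [-0.036,0.03,0],"claw": 1},
    {"twist": [0,0,0],"translation": [-0.036,0.03,0],"claw": 1},
    {"twist": [0,0,0],"translation": [-0.036,0.03,0],"claw": 1},
    {"twist": [0,0,0],"translation": [-0.036,0.03,0],"claw": 1},
    {"twist": [0,0,0],"translation": [0,0,0],"claw": 1},
  ],
)

```text
time: 2.95
ee_pos: [0.386, 0.0468, 0.2393]
orientation: [3.139, 0.001, 1.319]
ft_force: [0.2, 0.8, -0.1]
opening: 0.088
grip_force: 0.0
```

Emit:
drive_tool(
  steps=[
    {"twist": [0,0,0],"translation": [-0.036,0.028,0],"claw": 1},
    {"twist": [0,0,0],"translation": [-0.036,0.028,0],"claw": 1},
    {"twist": [0,0,0],"translation": [-0.036,0.028,0],"claw": 1},
    {"twist": [0,0,0],"translation": [-0.036,0.028,0],"claw": 1},
    {"twist": [0,0,0],"translation": [-0.036,0.028,0.02],"claw": 1},
    {"twist": [0,0,0],"translation": [0,0,0.02],"claw": 1},
    {"twist": [0,0,0],"translation": [0,0,0],"claw": 1},
  ],
)

```text
time: 3.65
ee_pos: [0.4746, -0.1563, 0.1957]
orientation: [-3.136, -0.002, 1.325]
ft_force: [0.6, 0.4, 0.4]
opening: 0.0882
grip_force: 0.0
```

```bash
cat >> h.py <<'E'
def delta(target,s):
    from scipy.spatial.transform import Rotation as Ro
    return Ro.from_euler('xyz',s["orientation"]).inv().apply(np.array(target)-s["ee_pos"]).round(4)
E
python3 - <<'E'
from h import *
rgb,d,P=cap("wrist"); s=bot.sense(); print(s["ee_pos"],s["orientation"])
cv2.imwrite("pics/w1.png",rgb[:,:,::-1])
for r in bot.cut_out("wrist","lock_pin_grip")[:3]:
    p=mpts(r["mask"],d,P); print(round(r["p"],2),r["location"],p.mean(0).round(4))
    q=p[(p[:,2]>.113)&(p[:,2]<.13)]
    if len(q): print("top",q.mean(0).round(4),((q.min(0)+q.max(0))/2).round(4),np.ptp(q,0).round(4))
E
```

```text
[ 0.47511981 -0.15592111  0.19735519] [-3.13771498e+00 -1.55788443e-03  1.32583914e+00]
0.7 [246.9, 331.6] [ 0.4795 -0.1565  0.1077]
top [ 0.4791 -0.1597  0.1213] [ 0.4787 -0.1608  0.1186] [0.0274 0.0271 0.0111]
0.63 [110.7, 279.4] [ 0.4678 -0.0621  0.0898]
0.61 [223.6, 456.5] [ 0.5772 -0.1711  0.0818]
```

View pics/w1.png

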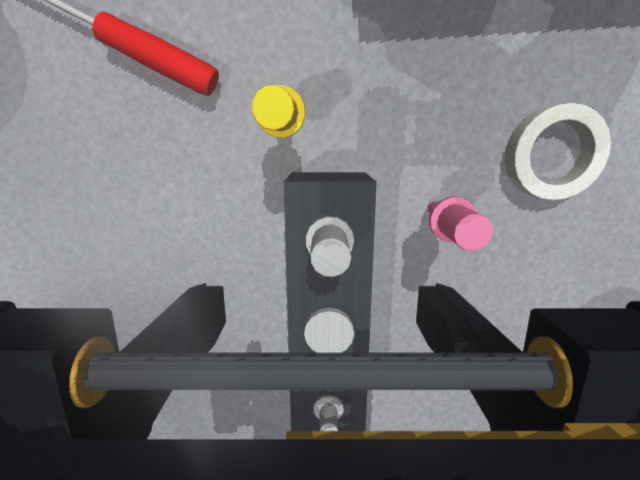

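The wrist picture shows the steel pin at (330,258) in the rack, with the foot at (328,332), the small pin at (328,412), yellow at (275,108) and pink at (470,225). The pin axis measures (0.4788, -0.1607), which agrees with the top view to about 1 mm. Descending.

Emit:
drive_tool(
  steps=[
    {"twist": [0,0,0],"translation": [-0.004,0.005,0.02],"claw": 1},
    {"twist": [0,0,0],"translation": [0,0,0.03],"claw": 1},
    {"twist": [0,0,0],"translation": [0,0,0.03],"claw": 1},
    {"twist": [0,0,0],"translation": [0,0,0.02],"claw": 1},
    {"twist": [0,0,0],"translation": [0,0,0.008],"claw": 1},
    {"twist": [0,0,0],"translation": [0,0,0],"claw": 1},
    {"twist": [0,0,0],"translation": [0,0,0],"claw": 1},
  ],
)

```text
time: 4.45
ee_pos: [0.4811, -0.1622, 0.0924]
orientation: [3.139, 0.001, 1.327]
ft_force: [-0.2, -0.4, 0.2]
opening: 0.0879
grip_force: 0.0
```

Emit:
drive_tool(
  steps=[
    {"twist": [0,0,0],"translation": [0.001,-0.002,0.004],"claw": 1},
    {"twist": [0,0,0],"translation": [0,0,0],"claw": 0.2},
    {"twist": [0,0,0],"translation": [0,0,0],"claw": 0},
    {"twist": [0,0,0],"translation": [0,0,0],"claw": 0},
    {"twist": [0,0,0],"translation": [0,0,0],"claw": 0},
    {"twist": [0,0,0],"translation": [0,0,0],"claw": 0},
    {"twist": [0,0,0],"translation": [0,0,0],"claw": 0},
    {"twist": [0,0,0],"translation": [0,0,0],"claw": 0},
  ],
  squeeze=25,
)

```text
time: 5.25
ee_pos: [0.4783, -0.1607, 0.0867]
orientation: [-3.142, -0.0, 1.326]
ft_force: [-0.7, -0.9, 0.7]
opening: 0.0344
grip_force: 0.0
```

Emit:
drive_tool(
  steps=[
    {"twist": [0,0,0],"translation": [0,0,0],"claw": 0},
    {"twist": [0,0,0],"translation": [0,0,0],"claw": 0},
    {"twist": [0,0,0],"translation": [0,0,0],"claw": 0},
    {"twist": [0,0,0],"translation": [0,0,0],"claw": 0},
  ],
)

```text
time: 5.65
ee_pos: [0.4783, -0.1607, 0.0867]
orientation: [3.142, 0.0, 1.326]
ft_force: [0.5, 0.1, -0.7]
opening: 0.0271
grip_force: 25.0
```

Emit:
drive_tool(
  steps=[
    {"twist": [0,0,0],"translation": [0,0,-0.01],"claw": 0},
    {"twist": [0,0,0],"translation": [0,0,-0.02],"claw": 0},
    {"twist": [0,0,0],"translation": [0,0,-0.03],"claw": 0},
    {"twist": [0,0,0],"translation": [0,0,-0.03],"claw": 0},
    {"twist": [0,0,0],"translation": [0,0,-0.03],"claw": 0},
    {"twist": [0,0,0],"translation": [0,0,-0.015],"claw": 0},
    {"twist": [0,0,0],"translation": [0.02,0,0],"claw": 0},
    {"twist": [0,0,0],"translation": [0.04,-0.004,0],"claw": 0},
  ],
)

```text
time: 6.45
ee_pos: [0.4895, -0.1029, 0.2234]
orientation: [3.139, 0.001, 1.322]
ft_force: [-0.0, 0.5, -0.8]
opening: 0.0273
grip_force: 25.0
```

Emit:
drive_tool(
  steps=[
    {"twist": [0,0,0],"translation": [0.04,-0.004,0],"claw": 0},
    {"twist": [0,0,0],"translation": [0.04,-0.004,0],"claw": 0},
    {"twist": [0,0,0],"translation": [0.04,-0.004,0],"claw": 0},
    {"twist": [0,0,0],"translation": [0.04,-0.004,0],"claw": 0},
    {"twist": [0,0,0],"translation": [0.04,-0.004,0],"claw": 0},
    {"twist": [0,0,0],"translation": [0.02,0,0],"claw": 0},
    {"twist": [0,0,0],"translation": [0,0,0],"claw": 0},
    {"twist": [0,0,0],"translation": [0,0,0],"claw": 0},
  ],
)

```text
time: 7.25
ee_pos: [0.5226, 0.1168, 0.2219]
orientation: [-3.141, 0.001, 1.327]
ft_force: [-0.0, 0.7, -1.9]
opening: 0.0271
grip_force: 25.0
```

```bash
python3 - <<'E'
from h import *
rgb,d,P=cap("wrist"); s=bot.sense(); print(s["ee_pos"],s["orientation"],s["opening"],s["grip_force"])
cv2.imwrite("pics/w2.png",rgb[:,:,::-1])
print("pred hole px",pix([.5376,.1949,.1],P),"pin tip pred",pix(s["ee_pos"]-[0,0,.0667],P))
E
```

```text
[0.52261897 0.11615893 0.22187636] [-3.14143575e+00  5.61906202e-04  1.32610736e+00] 0.02718752445127175 25.00006092712283
pred hole px [[315.71855972 126.84941086]] pin tip pred [[321.73319871 256.0257006 ]]
```

View pics/w2.png

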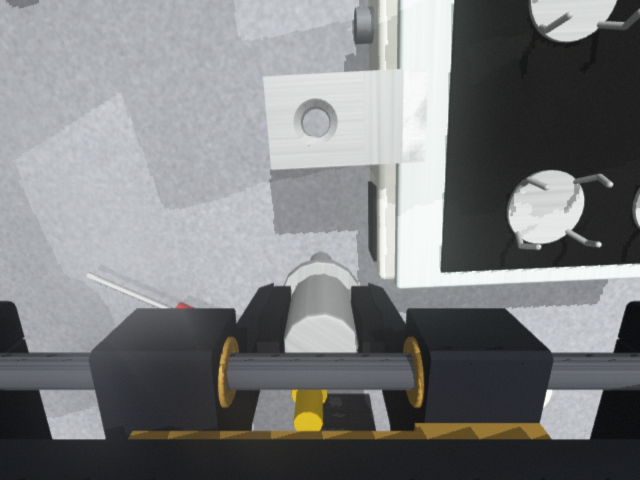

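The wrist picture shows the pin upright in the grip, its tip at about (321,256) as predicted, and the lug hole at about (315,121).

```bash
python3 - <<'E'
from h import *
rgb,d,P=cap("wrist"); s=bot.sense()
g=cv2.GaussianBlur(cv2.cvtColor(rgb[85:160,275:355],cv2.COLOR_RGB2GRAY),(3,3),0)
G=cv2.resize(g,None,fx=4,fy=4,interpolation=cv2.INTER_CUBIC)
for r0,r1 in [(70,110),(48,68)]:
    c=cv2.HoughCircles(G,cv2.HOUGH_GRADIENT,1.5,200,param1=60,param2=15,minRadius=r0,maxRadius=r1)
    if c is not None:
        u,v,r=c[0,0]/4; u+=275; v+=85; X=plane([u,v],.1,P); print("circ",u,v,r,"dia mm",r*2*(d[150,300])/P["intrinsics"][0][0]*1000,X.round(4))
V,U=np.mgrid[:480,:640]; m=(U>280)&(U<350)&(V>80)&(V<160)&(d>0)
W=world(np.c_[U[m],V[m]],d[m],P); low=W[:,2]<.094; print("lug z",np.median(W[:,2]),"low",W[low][:,:2].mean(0),np.median(W[low],0),plane([U[m][low].mean(),V[m][low].mean()],.1,P),low.sum())
for t in [(.5376,.1949)]: print(delta([*t,.2],s))
E
```

```text
circ 315.3125 120.0625 21.925 dia mm 32.3823697924123 [0.5386 0.1989 0.1   ]
circ 315.6875 120.8125 12.675 dia mm 18.72048183654862 [0.5387 0.1983 0.1   ]
lug z 0.100420121601219 low [0.53757905 0.20155571] [0.53750507 0.20183222 0.0009851 ] [0.53809832 0.19832877 0.1       ] 723
[ 0.0804 -0.0048  0.0218]
```

Emit:
drive_tool(
  steps=[
    {"twist": [0,0,0],"translation": [0.03,-0.0015,0],"claw": 0},
    {"twist": [0,0,0],"translation": [0.03,-0.0015,0],"claw": 0},
    {"twist": [0,0,0],"translation": [0.018,-0.0015,0],"claw": 0},
    {"twist": [0,0,0],"translation": [0.006,0,0.015],"claw": 0},
    {"twist": [0,0,0],"translation": [0,0,0.015],"claw": 0},
    {"twist": [0,0,0],"translation": [0,0,0],"claw": 0},
    {"twist": [0,0,0],"translation": [0,0,0],"claw": 0},
  ],
)

```text
time: 8.05
ee_pos: [0.5382, 0.1981, 0.1905]
orientation: [-3.139, 0.001, 1.325]
ft_force: [0.4, 0.0, -0.5]
opening: 0.0271
grip_force: 25.0
```

```bash
python3 - <<'E'
from h import *
s=bot.sense(); rgb,d,P=cap("top"); print(s["ee_pos"],s["orientation"],plane([158,228],.1,P),delta([.5386,.1987,.112],s))
rgb2,d2,P2=cap("wrist")
tip=s["ee_pos"]-[0,0,.0667]
print(pix(tip,P2),pix([.5386,.1987,.1],P2))
cv2.imwrite("pics/w3.png",cv2.resize(rgb2[160:400,200:440],(560,560))[:,:,::-1])
E
```

```text
[0.53816304 0.19806449 0.19046675] [-3.13932546e+00  1.22696633e-03  1.32464952e+00] [0.53869845 0.19725394 0.1       ] [0.0008 0.0004 0.0785]
[[320.75244366 255.27989261]] [[321.16127657 243.34901329]]
```

View pics/w3.png

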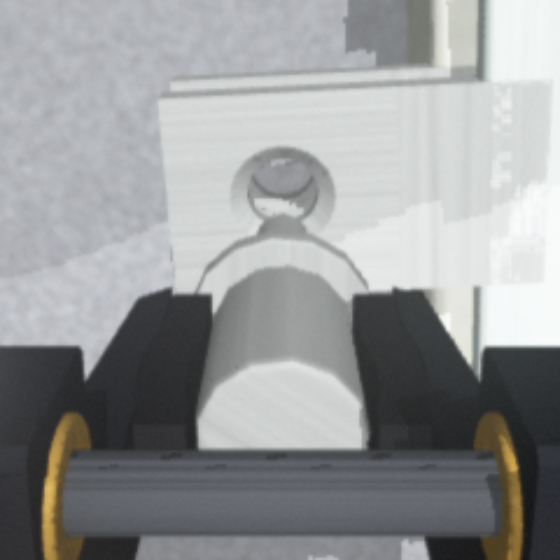

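The hole's mouth at about (321,242) lies straight under the tip at (321,255), lined up within about 1 mm. Inserting gently.

Emit:
drive_tool(
  steps=[
    {"twist": [0,0,0],"translation": [0.001,0,0.01],"claw": 0},
    {"twist": [0,0,0],"translation": [0,0,0.01],"claw": 0},
    {"twist": [0,0,0],"translation": [0,0,0.01],"claw": 0},
    {"twist": [0,0,0],"translation": [0,0,0.005],"claw": 0},
    {"twist": [0,0,0],"translation": [0,0,0],"claw": 0},
  ],
)

```text
time: 8.65
ee_pos: [0.5382, 0.2002, 0.1552]
orientation: [-3.139, 0.001, 1.326]
ft_force: [0.2, -0.1, -1.2]
opening: 0.0272
grip_force: 25.0
```

Emit:
drive_tool(
  steps=[
    {"twist": [0,0,0],"translation": [-0.001,0,0.006],"claw": 0},
    {"twist": [0,0,0],"translation": [0,0,0.006],"claw": 0},
    {"twist": [0,0,0],"translation": [0,0,0.005],"claw": 0},
    {"twist": [0,0,0],"translation": [0,0,0.005],"claw": 0},
    {"twist": [0,0,0],"translation": [0,0,0],"claw": 0},
  ],
)

```text
time: 9.15
ee_pos: [0.5383, 0.1993, 0.1337]
orientation: [-3.14, 0.001, 1.326]
ft_force: [-0.1, -0.5, -1.5]
opening: 0.0276
grip_force: 25.0
```

Emit:
drive_tool(
  steps=[
    {"twist": [0,0,0],"translation": [0,0,0.006],"claw": 0},
    {"twist": [0,0,0],"translation": [0,0,0.006],"claw": 0},
    {"twist": [0,0,0],"translation": [0,0,0.005],"claw": 0},
    {"twist": [0,0,0],"translation": [0,0,0.002],"claw": 0},
    {"twist": [0,0,0],"translation": [0,0,0],"claw": 0},
  ],
)

```text
time: 9.65
ee_pos: [0.5386, 0.1993, 0.1152]
orientation: [-3.141, 0.0, 1.326]
ft_force: [-0.8, -1.1, -1.8]
opening: 0.0273
grip_force: 25.0
```

Emit:
drive_tool(
  steps=[
    {"twist": [0,0,0],"translation": [0,0,0.001],"claw": 0},
    {"twist": [0,0,0],"translation": [0,0,0.001],"claw": 0},
    {"twist": [0,0,0],"translation": [0,0,0.001],"claw": 0},
    {"twist": [0,0,0],"translation": [0,0,0],"claw": 0},
  ],
)

```text
time: 10.05
ee_pos: [0.5388, 0.1993, 0.1126]
orientation: [-3.141, 0.0, 1.326]
ft_force: [-0.3, 0.1, -1.2]
opening: 0.0271
grip_force: 25.0
```

Emit:
drive_tool(
  steps=[
    {"twist": [0,0,0],"translation": [0,0,0.001],"claw": 0},
    {"twist": [0,0,0],"translation": [0,0,0],"claw": 0},
    {"twist": [0,0,0],"translation": [0,0,0],"claw": 0.6},
    {"twist": [0,0,0],"translation": [0,0,0],"claw": 0.8},
    {"twist": [0,0,0],"translation": [0,0,0],"claw": 0.8},
    {"twist": [0,0,0],"translation": [0,0,0],"claw": 0.8},
    {"twist": [0,0,0],"translation": [0,0,0],"claw": 0.8},
    {"twist": [0,0,0],"translation": [0,0,0],"claw": 0.8},
  ],
)

```text
time: 10.85
ee_pos: [0.5389, 0.1994, 0.1117]
orientation: [3.142, -0.0, 1.326]
ft_force: [-0.6, 0.2, -0.1]
opening: 0.0701
grip_force: 0.0
```

Emit:
drive_tool(
  steps=[
    {"twist": [0,0,0],"translation": [0,0,-0.02],"claw": 0.8},
    {"twist": [0,0,0],"translation": [0,0,-0.04],"claw": 0.8},
    {"twist": [0,0,0],"translation": [0,0,-0.04],"claw": 0.8},
    {"twist": [0,0,0],"translation": [-0.04,0,-0.02],"claw": 0.8},
    {"twist": [0,0,0],"translation": [-0.05,0,0],"claw": 0.8},
    {"twist": [0,0,0],"translation": [-0.05,0,0],"claw": 0.8},
    {"twist": [0,0,0],"translation": [0,0,0],"claw": 0.8},
    {"twist": [0,0,0],"translation": [0,0,0],"claw": 0.8},
  ],
)

```text
time: 11.65
ee_pos: [0.505, 0.0625, 0.232]
orientation: [3.141, -0.0, 1.323]
ft_force: [-0.3, 1.0, -0.9]
opening: 0.0702
grip_force: 0.0
```

```bash
python3 - <<'E'
from h import *
out=[]
for n,x in [("top",[.5386,.199,.12]),("wrist",[.5386,.199,.12])]:
    rgb,d,P=cap(n); u,v=pix(x,P)[0].astype(int); print(n,u,v)
    V,U=np.mgrid[:480,:640]; m=(np.hypot(U-u,V-v)<60)&(d>0); W=world(np.c_[U[m],V[m]],d[m],P)
    k=W[(np.hypot(W[:,0]-.5386,W[:,1]-.199)<.03)&(W[:,2]>.135)]; print("knob top",np.median(k,0).round(4),np.ptp(k,axis=0).round(4))
    c=W[(np.hypot(W[:,0]-.5386,W[:,1]-.199)<.022)&(W[:,2]<.112)&(W[:,2]>.1)]; A=np.c_[c[:,:2],np.ones(len(c))]
    q=W[(W[:,2]>.1435)&(W[:,2]<.16)]; print(len(q))
    w=rgb[max(v-60,0):v+60,max(u-60,0):u+60]; out.append(cv2.resize(w,(400,400),interpolation=3))
cv2.imwrite("pics/fin.png",np.hstack(out)[:,:,::-1]); print(bot.sense()["time"])
E
```

```text
top 152 226
  return _methods._mean(a, axis=axis, dtype=dtype,
  ret = um.true_divide(
Traceback (most recent call last):
ValueError: zero-size array to reduction operation maximum which has no identity
```

```bash
python3 - <<'E'
from h import *
out=[]
V,U=np.mgrid[:480,:640]
for n in ["wrist","scene"]:
    rgb,d,P=cap(n); u,v=pix([.5386,.199,.12],P)[0].astype(int)
    m=(np.hypot(U-u,V-v)<60)&(d>0); W=world(np.c_[U[m],V[m]],d[m],P)
    k=W[np.hypot(W[:,0]-.5386,W[:,1]-.199)<.03]; k=k[(k[:,2]>.13)&(k[:,2]<.18)]
    print(n,u,v,len(k),k.max(0) if len(k) else '',np.median(k,0) if len(k) else '')
    out.append(cv2.resize(rgb[max(v-60,0):v+60,max(u-60,0):u+60],(400,400),interpolation=3))
cv2.imwrite("pics/fin.png",np.hstack(out)[:,:,::-1])
E
```

```text
wrist 321 29 1989 [0.55149881 0.20964433 0.14910305] [0.53699814 0.19631389 0.14651636]
scene 437 201 187 [0.55724051 0.21398233 0.14894564] [0.54544661 0.19335288 0.14304439]
```

View pics/fin.png

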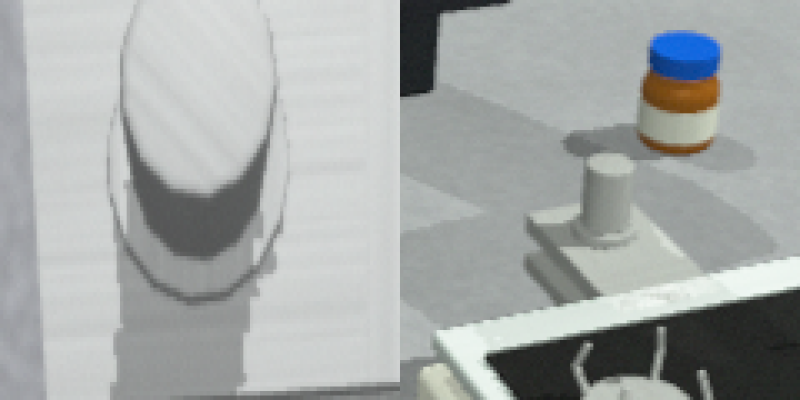

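The pin stands upright, with its collar flat on the lug and the knob's top at about 0.1465 m, where 0.146 is expected. The gripper is clear, so I'm handing in.

```bash
python3 -c "
from station import bot
print(bot.hand_in())"
```

```text
the job is handed in; nothing more can be done
None
```

The lock pin is down through the lug and bracket with its collar flat on the lug, released, and the job was handed in about 12 s into the 40 s limit; the small pin, foot and look-alikes were not touched.

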